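# Shim the rocking camera jig with a levelling wedge

### The arm

A 6-joint arm with a two-finger parallel gripper is mounted at the origin on the work surface. World frame = base frame: x ahead of the robot, y to its left, z up, the work surface at z = 0. Lengths are in m, angles in rad, forces in N, time in s.
With the tool pointing down it reaches from about 0.25 to 0.725 m from the base axis. Payload 4 kg.
Tool frame: the origin (TCP) lies where the fingers leave the gripper's body, on its centre line; the fingertips stand 73 mm ahead of it and the grasp point (between the pads) lies 54 mm ahead of it (bot.tips_ahead is the z of the fingertips in the tool frame, in m); z points along the fingers, y is the direction in which the jaws open and shut (so a half turn about z gives the same grasp; the last joint's range is limited). The gripper opens to 85 mm and grips with 20 to 120 N. Pads are 22 mm wide; open, the fingers measure 114 mm over their backs; the gripper's body (76 mm by 85 mm) begins 54 mm behind the grasp point. The pads swing forward as they close: fully open they stand 13 mm farther back than shut.
Start: joints at [-1.282, 0.241, 0.005, 1.335, 0, 1.571], TCP at [0.142, -0.479, 0.304] pointing down, gripper open.
Joint ranges: [-2.72, 2.72], [-1.05, 1.87], [-1.09, 1.28], [-1.99, 2.15], [-1.42, 1.44], [-3.14, 3.14]. Speed limits (rad/s): [2.79, 2.79, 3.14, 3.14, 3.14, 3.14].

### API

Orientations are given as a unit quaternion [x, y, z, w].
In Python, from workcell import readout, camera, get_calibration, order, bot gives the robot as it stands.
- The arm moves only by the tool send_rows, never from a script. Its argument "moves" is a list of rows, each a list of 3 entries, a list of its own where there are three numbers: the shift along the tool's x, y, z in mm, then the turn, a rotation vector about the tool's x, y, z in rad, then the finger opening in mm, from 0 to 85.4. In form: [[[dx, dy, dz], [ax, ay, az], grip], ...]. A call has 1 to 12 rows; each row is the pose to reach, as a shift and turn from the pose measured when the call began, along the tool's axes at that moment; what a row does not reach only later rows make up. A row lasts 1/12 s, in which the tool goes at most 41.7 mm and 7.16 degrees, less where a joint would pass 70% of its speed; a pose out of reach is approached as far as the arm can. A call with a gripper value outside its range is refused whole. The fingers move at their own pace and stop on an object; the grip force is fixed at half the most. Time passes only in rows, so rows that repeat a pose let the fingers close. It gives the time, the measured TCP pose, the force and the opening at its end, in the units of the state.
- readout.get_obs(): the state, without advancing time (a new reading comes with each control period).
- camera(name): name is "scene" or "top"; returns the picture (400x640x3 uint8, red, green, blue); there is no depth.
- get_calibration(name): a dict with "fx", "fy", "cx", "cy" (pixels), "R" (3x3) and "t" (3): a world point X has camera coordinates R X + t. Camera axes: x right, y down, z forward; pixel columns grow to the right and rows downward; lengths in m; the calibration is good to about 2 mm. A picture is of the moment at which its call begins. get_calibration takes no time and is no camera call.
- order.job_done(): hands the job in, once; it reports no verdict.
The state is a dict: "clock": time; "joint_pos": joint angles; "joint_vel": joint speeds; "tau": joint torques, N m; "eef_pos": TCP position; "tool_rot": TCP orientation; "ft_force": force on the tool from outside, world axes, zero at the start; "ft_torque": the same for the moment, N m; "grip_width": finger opening in m.
Only numpy, scipy, OpenCV 4.12 (cv2) and the standard library are available. Lean on these libraries where they do the work, as an engineer would, in place of code of your own. Each camera call takes 0.05 s, during which the arm holds its last target. There are 200 camera calls.

### The job

The black camera jig rocks, because the rubber foot at the corner beside the orange wedge is worn short: press down on that corner until you feel it rock, and let it come back. Then push the wedge along the bench, thin end first, under that foot until it just bites, so that the jig stands level and where it was; lift nothing and leave the other things alone. Press the corner again to test it, adjust the wedge if it still rocks, and finish while holding: fingertips still pressing firmly down on that corner (about 10 N), off the wedge, with the wedge carrying the foot and the jig level.

Things in the scene. Friction and masses are not known exactly. Their poses are not given: they have to be found in the camera images.
- jig: Black camera inspection jig, 3 to 4 kg, loose on the bench: base plate 240 (own x) x 200 (own y) x 30 mm on four 16 mm rubber feet, flat top 46 mm above the bench. Good feet at own (95, 80), (95, -80), (-95, -80) mm; worn foot at (-95, 80). Level as it stands on the good three. Column and driver box on its +x side. Origin: centre of the plate's outline, at bench level; own z up.
- corner (a point): The place to press: bare flat top of the jig's plate straight above the worn foot, 25 mm from the plate's -x edge, 20 mm from its +y edge. Pressed here it takes 4 to 8 N to tip the jig about its line of feet (-95, -80) to (95, 80) mm, till the worn foot meets the bench 4 to 8 mm lower; let go, it falls back level.
- foot (a point): Bench-level point under the middle of the worn foot, 46 mm below corner. The foot is a rubber dome of 11 mm radius; its lowest point hangs 4 to 8 mm above the bench when the jig is level (differs each time, found only by touch).
- ring_light (a point): Centre of the underside of the ring light (64 mm across) under the jig's camera, 133 mm above the bench. Lens, camera and arm stand above it and behind it (own +x), up to 273 mm high: keep the hand clear of them.
- wedge: Orange plastic levelling wedge, 45 g, loose, 95 long (own x) x 36 wide (own y) mm, beside the jig's +y edge, thin end roughly towards the worn foot. Own +x points to the thin end, 2 mm thick; from there the top rises evenly by 12 mm over 80 mm; the last 15 mm are a block heel 16 mm high. Origin: middle of its underside.
- wedge_heel (a point): Centre of the heel's upright flat end face, 8 mm above the bench, the face to push. Loose, the wedge slides with under 1 N; when it bites under the foot the push rises by several N within a few mm. A push above roughly 5 to 10 N drives it further and lifts the corner out of level. It stays put when let go.
- wedge_tip (a point): Middle of the wedge's thin edge, at bench level.
- screwdriver: Bystander, to be left where it is: screwdriver with a blue handle, lying on the bench on the robot's side of the jig. Origin: on its handle-to-tip line, at the underside.
- tape_roll: Bystander, to be left where it is: roll of amber tape lying flat, 68 mm across, 19 mm high. Origin: centre of its underside.
- gauge_block: Bystander, to be left where it is: steel gauge block 35 x 24 x 30 mm high. Origin: centre of its underside.
- solvent_bottle: Bystander, to be left where it is: white bottle with a blue cap, 54 mm across, 120 mm high. Origin: centre of its underside.
- lens_can: Bystander, to be left where it is: aluminium lens can with a black lid, 48 mm across, 55 mm high. Origin: centre of its underside.
- spanner: Bystander, to be left where it is: steel spanner lying on the bench beyond the jig. Origin: on its handle-to-tip line, at the underside.
- screw_dish: Bystander, to be left where it is: shallow steel dish, 68 mm across, 22 mm high. Origin: centre of its underside.
There are look-alikes about, which are no part of the job. Several things look just like the wedge: the one meant starts farthest from the robot's base.

How it is judged:
By the outcome, as a careful person would: the job done as asked, in the order asked, and still so for the second after the job is handed in, while the arm keeps its last pose, push and grip.
It also fails if it takes over 72 s, if anything falls off the work surface, if the arm or the gripper's body presses on something with over 40 N, if the wrist force passes 120 N, or if a joint passes its speed limit or range.

## Working session

There is one attempt and no reset: what is moved stays moved. The work goes in short steps, Python scripts to look and compute and a tool call to move; the robot and the scene stay as the last step left them, time stands still between calls to the robot, and variables do not carry over. Pictures are saved under pics/ and viewed, about 8 in all and at most 12, crops included, and the job is handed in when it is done.

Besides the shell and the picture viewer there is one more tool, called after "Emit:" as name([rows], argument=value, ...), one row to a line, values as JSON. send_rows: Moves the arm, as the interface text tells. Its arguments: {"type":"object","properties":{"moves":{"type":"array","items":{"type":"array"}}},"required":["moves"]}

```bash
mkdir -p pics; python3 - <<'E'
from workcell import readout, camera, get_calibration
import cv2, numpy as np
o=readout.get_obs(); print({k:np.round(v,3).tolist() for k,v in o.items()})
for n in ("scene","top"):
    im=camera(n); cv2.imwrite(f"pics/{n}0.png",im[:,:,::-1]); c=get_calibration(n)
    R=np.array(c["R"]);t=np.array(c["t"]); print(n,c["fx"],c["cx"],c["cy"],-R.T@t,R.round(3).tolist())
E
```

```text
{'clock': 0.0, 'joint_pos': [-1.282, 0.241, 0.004, 1.335, 0.0, 1.571], 'joint_vel': [0.0, -0.0, 0.001, 0.001, 0.0, -0.0], 'tau': [0.001, -37.232, 25.241, 0.017, 0.0, -0.0], 'eef_pos': [0.142, -0.479, 0.303], 'tool_rot': [0.99, 0.144, -0.0, -0.001], 'ft_force': [0.523, 0.259, 0.067], 'ft_torque': [0.015, 0.024, -0.03], 'grip_width': 0.085}
scene 495.7850403617624 310.3252601976669 197.8613959184481 [ 1.27790037 -0.29227903  0.78035377] [[0.339, 0.941, 0.001], [0.625, -0.224, -0.748], [-0.703, 0.254, -0.664]]
top 433.0683266413174 319.9994449427363 195.67568143431697 [ 0.48179063 -0.02697678  1.1330727 ] [[-0.022, -0.999, -0.025], [-0.997, 0.024, -0.079], [0.079, 0.023, -0.997]]
```

View pics/top0.png

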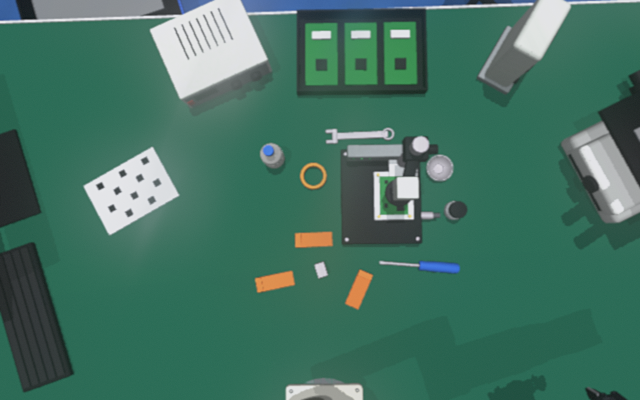

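View pics/scene0.png

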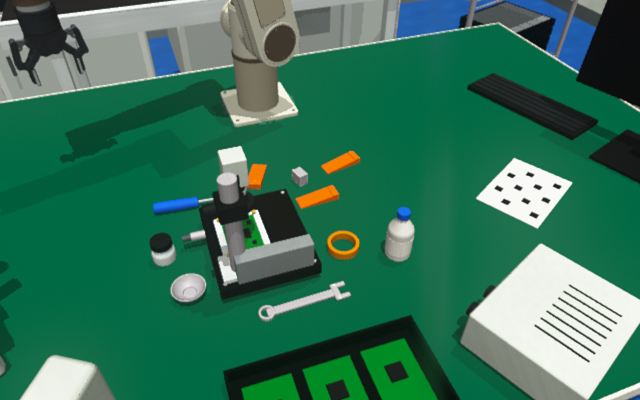

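The target wedge is the orange one at about (313,240) in the top view, with its thin end to the right. The worn corner of the jig is at its lower left, about (345,240).

```bash
cat > h.py <<'E'
from workcell import readout, camera, get_calibration
import cv2, numpy as np
def ray(n,u,v,z):
    c=get_calibration(n);R=np.array(c["R"]);t=np.array(c["t"]);C=-R.T@t
    d=R.T@np.array([(u-c["cx"])/c["fx"],(v-c["cy"])/c["fy"],1]);return C+d*(z-C[2])/d[2]
def shot(n,name,x0,y0,x1,y1,s):
    im=camera(n)[:,:,::-1].copy();cv2.imwrite(f"pics/{name}_full.png",im)
    cv2.imwrite(f"pics/{name}.png",cv2.resize(im[y0:y1,x0:x1],None,fx=s,fy=s,interpolation=cv2.INTER_CUBIC));return im
def orange(im):
    h=cv2.cvtColor(im,cv2.COLOR_BGR2HSV);m=cv2.inRange(h,(5,150,120),(18,255,255))
    return [c for c in cv2.findContours(m,cv2.RETR_EXTERNAL,cv2.CHAIN_APPROX_NONE)[0] if cv2.contourArea(c)>100]
E
python3 - <<'E'
from h import *
im=cv2.imread("pics/top0.png")
for c in orange(im):
    b=cv2.boxPoints(cv2.minAreaRect(c)); print(cv2.minAreaRect(c),[ray("top",u,v,.01)[:2].round(3).tolist() for u,v in b])
sc=cv2.imread("pics/scene0.png")
for c in orange(sc):
    a=cv2.approxPolyDP(c,2,True)[:,0]; print("sc",a.tolist(),[ray("scene",u,v,0)[:2].round(3).tolist() for u,v in a])
g=cv2.cvtColor(im,cv2.COLOR_BGR2HSV)
m=cv2.inRange(g,(0,0,0),(180,255,60));m[:, :335]=0;m[:,430:]=0;m[:140]=0;m[250:]=0
c=max(cv2.findContours(m,0,2)[0],key=cv2.contourArea);a=cv2.approxPolyDP(c,3,True)[:,0];print(a.tolist(),cv2.minAreaRect(c))
a=cv2.resize(im[135:260,285:445],None,fx=5,fy=5,interpolation=cv2.INTER_CUBIC)[:590,:800];cv2.imwrite("pics/a.png",a)
cv2.imwrite("pics/b.png",cv2.resize(sc[140:300,190:370],None,fx=3.7,fy=3.7,interpolation=cv2.INTER_CUBIC))
E
```

```text
((274.4230651855469, 281.11541748046875), (13.728127479553223, 36.86983108520508), 78.69007110595703) [[0.363, 0.171], [0.379, 0.078], [0.345, 0.071], [0.328, 0.165]]
((358.4584045410156, 288.82171630859375), (14.022625923156738, 36.42953872680664), 23.749494552612305) [[0.296, -0.058], [0.379, -0.098], [0.364, -0.13], [0.281, -0.09]]
((313.0575866699219, 239.17041015625), (13.233515739440918, 35.8752326965332), 88.02507019042969) [[0.475, 0.066], [0.476, -0.027], [0.442, -0.027], [0.441, 0.066]]
sc [[327, 243], [331, 254], [338, 258], [351, 257], [358, 248], [358, 245], [354, 251], [342, 254], [332, 250]] [[0.601, -0.01], [0.634, -0.013], [0.649, -0.003], [0.655, 0.023], [0.637, 0.047], [0.629, 0.051], [0.642, 0.036], [0.641, 0.009], [0.624, -0.007]]
sc [[357, 238], [350, 232], [353, 236], [339, 233], [331, 238], [330, 243], [337, 238], [351, 240], [352, 237], [355, 241], [352, 249], [355, 246], [353, 236]] [[0.609, 0.057], [0.588, 0.05], [0.601, 0.051], [0.582, 0.026], [0.59, 0.004], [0.603, -0.004], [0.595, 0.016], [0.611, 0.043], [0.603, 0.048], [0.616, 0.049], [0.635, 0.034], [0.63, 0.044], [0.601, 0.051]]
sc [[338, 193], [331, 185], [296, 200], [302, 208], [338, 198]] [[0.458, 0.075], [0.424, 0.07], [0.447, -0.028], [0.478, -0.024], [0.474, 0.068]]
sc [[253, 164], [248, 176], [249, 185], [246, 187], [258, 189], [266, 165]] [[0.279, -0.088], [0.322, -0.112], [0.357, -0.119], [0.361, -0.127], [0.379, -0.102], [0.294, -0.058]]
sc [[359, 157], [350, 151], [321, 166], [329, 173], [358, 162]] [[0.343, 0.18], [0.311, 0.169], [0.346, 0.073], [0.379, 0.082], [0.362, 0.169]]
[[403, 141], [406, 163], [426, 159], [422, 157], [429, 149], [406, 159]] ((416.0, 151.5), (23.0, 26.0), 90.0)
```

View pics/a.png

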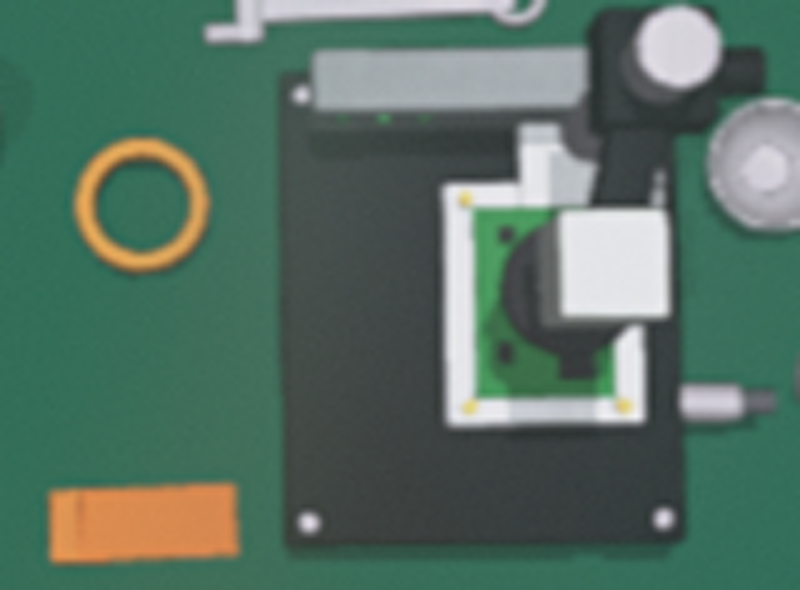

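View pics/b.png

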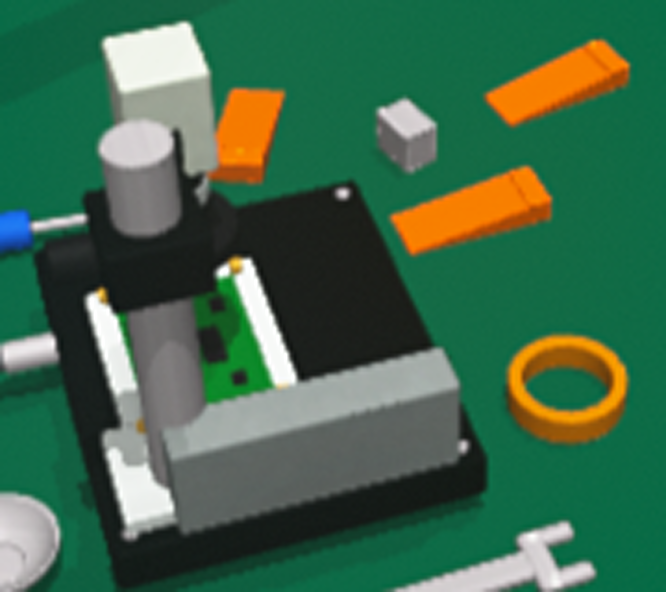

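Top crop, with the screws as plate landmarks: (302,94), (308,522) and (663,518). Wedge heel is at the left (x≈50) and the thin edge is at x≈238. I'll compute the poses.

```bash
cat >> h.py <<'E'
def top(x,y,z): return ray("top",285+(x+.5)/5-.5,135+(y+.5)/5-.5,z)
E
python3 - <<'E'
from h import *
A,B,D=[top(*p,.046)[:2] for p in((302,94),(308,522),(663,518))]
print("screws",A,B,D,np.linalg.norm(A-B),np.linalg.norm(D-B))
c=(A+D)/2; ex=(A-B)/np.linalg.norm(A-B); ey=(B-D)/np.linalg.norm(B-D)
th=(np.arctan2(ex[1],ex[0])+np.arctan2(-ey[0],ey[1]))/2
R=np.array([[np.cos(th),-np.sin(th)],[np.sin(th),np.cos(th)]]);print("c",c,"yaw",th,np.arctan2(ex[1],ex[0]),np.arctan2(-ey[0],ey[1]))
print("corner",c+R@[-.095,.08]); print("edges",[top(x,y,.046)[:2].round(4).tolist() for x,y in((281,72),(286,541),(684,540))])
print("plate corner model",[(c+R@p).round(4).tolist() for p in([.12,.1],[-.12,.1],[-.12,-.1])])
print("sc screw",ray("scene",190+343/3.7,140+193/3.7,.046),ray("scene",190+463/3.7,140+446/3.7,.046))
# wedge
print("top w",[top(x,y,z)[:2].round(4).tolist() for x,y,z in((49,490,.016),(51,563,.016),(237,484,.002),(239,556,.002))])
print("sc w",[ray("scene",190+x/3.7,140+y/3.7,z)[:2].round(4).tolist() for x,y,z in((529,168,.016),(552,203,.016),(391,216,.002),(413,254,.002),(551,217,0))])
E
```

```text
screws [ 0.67399373 -0.06740953] [ 0.45807471 -0.06463062] [ 0.45623496 -0.24090174] 0.21593689321156867 0.1762807201425822
c [ 0.56511434 -0.15415563] yaw -0.011653053529779096 -0.012869429855021122 -0.010436677204537071
corner [ 0.47105302 -0.07305405]
edges [[0.6856, -0.0571], [0.4489, -0.0534], [0.4451, -0.2508]]
plate corner model [[0.6863, -0.0556], [0.4463, -0.0528], [0.444, -0.2528]]
sc screw [ 0.46101377 -0.06354625  0.046     ] [ 0.67689421 -0.06500777  0.046     ]
top w [[0.4767, 0.0671], [0.4393, 0.0667], [0.4776, -0.0298], [0.4403, -0.0299]]
sc w [[0.4447, 0.0662], [0.4815, 0.0672], [0.4438, -0.0277], [0.4822, -0.0262], [0.4771, 0.0689]]
```

```bash
cat >> h.py <<'E'
from scipy.spatial.transform import Rotation as Ro
from workcell import bot
def go(x,y,z,yaw=np.pi/2):
    "tip target in world -> tool-frame shift (mm) and turn"
    o=readout.get_obs();R=Ro.from_quat(o["tool_rot"]);G=Ro.from_matrix(np.array([[np.cos(yaw),np.sin(yaw),0],[np.sin(yaw),-np.cos(yaw),0],[0,0,-1]]))
    p=np.array([x,y,z])+[0,0,bot.tips_ahead]
    print(R.inv().apply(p-o["eef_pos"]).round(4)*1000,(R.inv()*G).as_rotvec().round(3),"F",np.round(o["ft_force"],2),"tip",np.round(np.array(o["eef_pos"])+R.apply([0,0,bot.tips_ahead]),4),"t",round(o["clock"],2),"w",round(o["grip_width"],4))
E
python3 - <<'E'
from h import *
go(.34,-.1,.2); go(.476,-.076,.1); print(bot.tips_ahead)
E
```

```text
[ 297.4 -306.8   31.1] [-2.000e-03 -1.000e-03 -1.282e+00] F [ 0.55  0.4  -1.12] tip [ 0.1423 -0.4788  0.2305] t 0.1 w 0.0853
[ 434.6 -290.9  131. ] [-2.000e-03 -1.000e-03 -1.282e+00] F [ 0.55  0.4  -1.12] tip [ 0.1423 -0.4788  0.2305] t 0.1 w 0.0853
0.0726
```

Emit:
send_rows([
  [[25,-26,3],[0,0,-0.11],0],
  [[50,-51,5],[0,0,-0.22],0],
  [[75,-77,8],[0,0,-0.33],0],
  [[100,-103,10],[0,0,-0.44],0],
  [[125,-128,13],[0,0,-0.55],0],
  [[150,-154,15],[0,0,-0.66],0],
  [[175,-180,18],[0,0,-0.77],0],
  [[200,-205,20],[0,0,-0.88],0],
  [[225,-231,23],[0,0,-0.99],0],
  [[250,-257,25],[0,0,-1.1],0],
  [[275,-282,28],[0,0,-1.21],0],
  [[297,-306,31],[0,0,-1.282],0],
])

```text
clock: 1.1
eef_pos: [0.3402, -0.0991, 0.2725]
tool_rot: [0.705, 0.709, 0.001, -0.001]
ft_force: [0.6, -0.7, -0.6]
grip_width: -0.0004
```

```bash
python3 - <<'E'
from h import *
go(.476,-.076,.056)
E
```

```text
[ 22.1 135.9 143.9] [-0.    -0.002  0.005] F [ 0.57 -0.75 -0.6 ] tip [ 0.3402 -0.0989  0.1999] t 1.1 w -0.0004
```

Emit:
send_rows([
  [[6,34,20],[0,0,0],0],
  [[12,68,45],[0,0,0],0],
  [[18,102,80],[0,0,0],0],
  [[22,136,110],[0,0,0],0],
  [[22,136,135],[0,0,0.004],0],
  [[22,136,144],[0,0,0.004],0],
  [[22,136,144],[0,0,0.004],0],
  [[22,136,144],[0,0,0.004],0],
])

```text
clock: 1.77
eef_pos: [0.4749, -0.076, 0.1282]
tool_rot: [0.707, 0.708, -0.0, -0.002]
ft_force: [-0.5, 0.4, 0.3]
grip_width: -0.0004
```

```bash
python3 - <<'E'
from h import *
go(.476,-.076,.046); shot("scene","c",200,120,360,240,5)
E
```

```text
[0.  1.1 9.6] [-0.003 -0.002  0.001] F [-0.55  0.42  0.3 ] tip [ 0.4747 -0.0759  0.0556] t 1.77 w -0.0004
```

View pics/c.png

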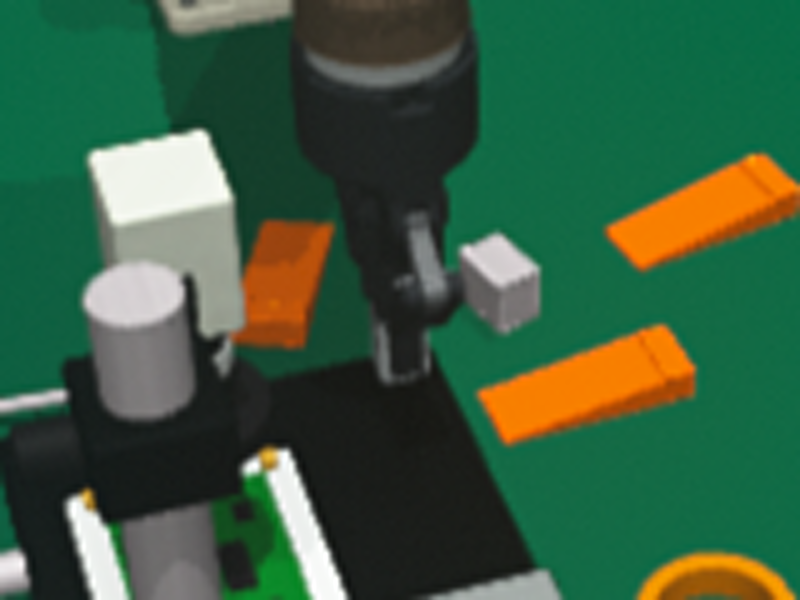

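The closed fingertips are just above the bare corner at crop (400,380). Lowering gently.

Emit:
send_rows([
  [[0,0,4],[0,0,0],0],
  [[0,0,8],[0,0,0],0],
  [[0,0,9],[0,0,0],0],
  [[0,0,10],[0,0,0],0],
  [[0,0,10.5],[0,0,0],0],
  [[0,0,11],[0,0,0],0],
])

```text
clock: 2.32
eef_pos: [0.4758, -0.0764, 0.1187]
tool_rot: [0.707, 0.707, 0.001, -0.0]
ft_force: [-0.4, 0.7, 0.0]
grip_width: -0.0001
```

Emit:
send_rows([
  [[0,0,0.7],[0,0,0],0],
  [[0,0,1.3],[0,0,0],0],
  [[0,0,2],[0,0,0],0],
  [[0,0,2],[0,0,0],0],
])

```text
clock: 2.65
eef_pos: [0.4758, -0.0762, 0.1173]
tool_rot: [0.707, 0.707, 0.001, -0.0]
ft_force: [-2.2, 0.5, 7.4]
grip_width: -0.0
```

Emit:
send_rows([
  [[0,0,0.7],[0,0,0],0],
  [[0,0,1.5],[0,0,0],0],
  [[0,0,1.5],[0,0,0],0],
])

```text
clock: 2.9
eef_pos: [0.4756, -0.076, 0.1164]
tool_rot: [0.707, 0.707, 0.001, -0.001]
ft_force: [-3.3, 0.8, 6.4]
grip_width: 0.0001
```

Emit:
send_rows([
  [[0,0,0.7],[0,0,0],0],
  [[0,0,1.5],[0,0,0],0],
  [[0,0,1.5],[0,0,0],0],
])

```text
clock: 3.15
eef_pos: [0.4754, -0.0758, 0.1156]
tool_rot: [0.707, 0.708, 0.001, -0.001]
ft_force: [-2.8, 1.2, 6.6]
grip_width: 0.0001
```

Emit:
send_rows([
  [[0,0,0.7],[0,0,0],0],
  [[0,0,1.5],[0,0,0],0],
  [[0,0,1.5],[0,0,0],0],
])

```text
clock: 3.4
eef_pos: [0.4752, -0.0756, 0.1147]
tool_rot: [0.707, 0.708, 0.001, -0.001]
ft_force: [-1.2, 1.0, 6.6]
grip_width: 0.0003
```

Emit:
send_rows([
  [[0,0,0.7],[0,0,0],0],
  [[0,0,1.5],[0,0,0],0],
  [[0,0,1.5],[0,0,0],0],
])

```text
clock: 3.65
eef_pos: [0.4751, -0.0754, 0.1141]
tool_rot: [0.707, 0.708, 0.001, -0.001]
ft_force: [-3.8, 0.8, 8.6]
grip_width: 0.0001
```

Emit:
send_rows([
  [[0,0,0.7],[0,0,0],0],
  [[0,0,1.5],[0,0,0],0],
  [[0,0,1.5],[0,0,0],0],
])

```text
clock: 3.9
eef_pos: [0.4751, -0.0754, 0.114]
tool_rot: [0.707, 0.708, 0.002, -0.001]
ft_force: [-4.3, 0.6, 12.4]
grip_width: 0.0001
```

Emit:
send_rows([
  [[0,0,0.7],[0,0,0],0],
  [[0,0,1.5],[0,0,0],0],
  [[0,0,1.5],[0,0,0],0],
])

```text
clock: 4.15
eef_pos: [0.475, -0.0754, 0.1139]
tool_rot: [0.707, 0.708, 0.002, -0.0]
ft_force: [-3.8, 0.5, 12.5]
grip_width: -0.0002
```

Rock felt: it tips at about 6.5 N and bottoms out about 4 mm lower. Releasing it slowly.

Emit:
send_rows([
  [[0,0,-1],[0,0,0],0],
  [[0,0,-2],[0,0,0],0],
  [[0,0,-3],[0,0,0],0],
  [[0,0,-4],[0,0,0],0],
  [[0,0,-5],[0,0,0],0],
  [[0,0,-6],[0,0,0],0],
  [[0,0,-12],[0,0,0],0],
  [[0,0,-25],[0,0,0],0],
  [[0,0,-50],[0,0,0],0],
])

```text
clock: 4.9
eef_pos: [0.473, -0.0751, 0.1621]
tool_rot: [0.707, 0.708, -0.0, -0.003]
ft_force: [0.2, 0.6, -0.7]
grip_width: -0.0004
```

```bash
python3 - <<'E'
from h import *
go(.415,.032,.08); go(.415,.032,.006);go(.434,.032,.006)
E
```

```text
[107.1 -57.7  10.2] [-0.004 -0.004  0.002] F [ 0.21  0.62 -0.73] tip [ 0.4726 -0.0748  0.0895] t 4.9 w -0.0004
[106.8 -57.4  84.2] [-0.004 -0.004  0.002] F [ 0.21  0.62 -0.73] tip [ 0.4726 -0.0748  0.0895] t 4.9 w -0.0004
[106.8 -38.4  84.1] [-0.004 -0.004  0.002] F [ 0.21  0.62 -0.73] tip [ 0.4726 -0.0748  0.0895] t 4.9 w -0.0004
```

Emit:
send_rows([
  [[20,-15,0],[0,0,0],0],
  [[50,-30,5],[0,0,0],0],
  [[80,-48,10],[0,0,0],0],
  [[107,-57,20],[0,0,0],0],
  [[107,-57,45],[-0.004,-0.004,0],0],
  [[107,-57,70],[-0.004,-0.004,0],0],
  [[107,-57,82],[-0.004,-0.004,0],0],
  [[107,-57,84],[-0.004,-0.004,0],0],
  [[107,-57,84],[-0.004,-0.004,0],0],
])

```text
clock: 5.65
eef_pos: [0.4148, 0.0322, 0.0784]
tool_rot: [0.706, 0.708, -0.001, -0.001]
ft_force: [-0.2, 0.3, 0.7]
grip_width: -0.0001
```

```bash
python3 - <<'E'
from h import *
go(.434,.032,.006); shot("top","d",280,210,380,285,8)
E
```

```text
[-0.3 19.2 -0.3] [-0.003  0.     0.002] F [-0.17  0.28  0.68] tip [0.4146 0.0322 0.0058] t 5.65 w -0.0001
```

View pics/d.png

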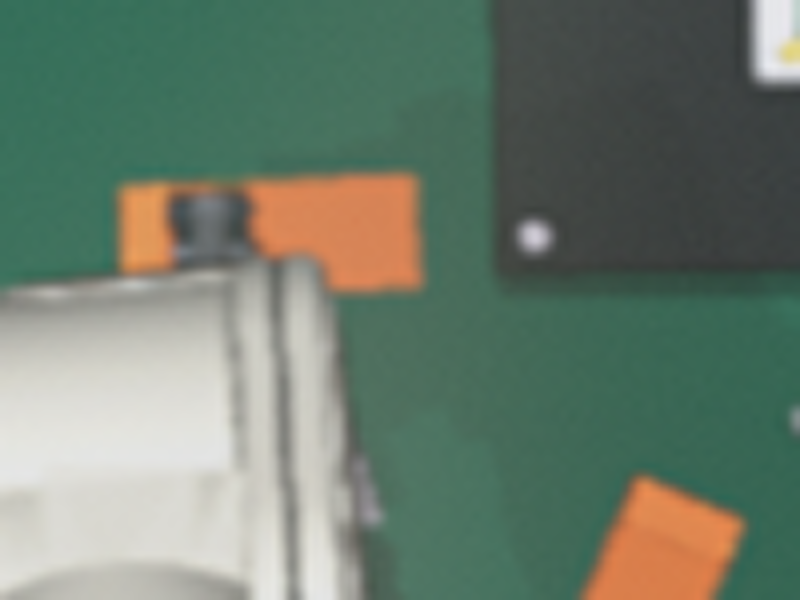

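The wedge has not moved: tip corners at (417,175) and (423,290), and the jig screw is unchanged. Nudging sideways.

Emit:
send_rows([
  [[0,4,0],[0,0,0],0],
  [[0,8,0],[0,0,0],0],
  [[0,11,0],[0,0,0],0],
  [[0,14,0],[0,0,0],0],
  [[0,17,0],[0,0,0],0],
  [[0,19,0],[0,0,0],0],
  [[0,19,0],[0,0,0],0],
])

```text
clock: 6.28
eef_pos: [0.4352, 0.0322, 0.0792]
tool_rot: [0.707, 0.708, 0.0, -0.0]
ft_force: [0.4, -0.1, -0.0]
grip_width: -0.0002
```

```bash
cat >> h.py <<'E'
def wedge():
    for n,s in (("top",0),("scene",1)):
        for c in orange(camera(n)[:,:,::-1].copy()):
            P=np.array([ray(n,u,v,.004)[:2] for u,v in c[:,0]])
            if .41<P[:,0].mean()<.55 and abs(P[:,1].mean())<.1:
                r=P[P[:,1]>P[:,1].max()-.012];l=P[P[:,1]<P[:,1].min()+.02]
                print(n,"y",P[:,1].min().round(4),P[:,1].max().round(4),"tip x",l[:,0].min().round(4),l[:,0].max().round(4),"heel x",r[:,0].min().round(4),r[:,0].max().round(4))
E
python3 - <<'E'
from h import *
go(.434,.032,.006); wedge()
E
```

```text
[-0.2 -1.2  0.6] [-0.    -0.     0.002] F [ 0.4  -0.12 -0.03] tip [0.4352 0.0322 0.0066] t 6.28 w -0.0002
scene y -0.0296 0.0727 tip x 0.4422 0.4825 heel x 0.4286 0.4784
```

Emit:
send_rows([
  [[0,3,0],[0,0,0],0],
  [[0,6,0],[0,0,0],0],
  [[0,8,0],[0,0,0],0],
  [[0,8,0],[0,0,0],0],
])

```text
clock: 6.72
eef_pos: [0.4432, 0.0322, 0.0791]
tool_rot: [0.707, 0.708, -0.0, -0.0]
ft_force: [0.1, 0.0, -1.0]
grip_width: -0.0002
```

```bash
python3 - <<'E'
from h import *
go(.434,.032,.006); wedge(); shot("scene","e",260,150,370,230,7)
E
```

```text
[-0.2 -9.2  0.5] [-0.    -0.     0.002] F [ 0.14  0.02 -0.99] tip [0.4432 0.0322 0.0065] t 6.72 w -0.0002
scene y -0.0296 0.0723 tip x 0.4489 0.4897 heel x 0.4372 0.4882
```

View pics/e.png

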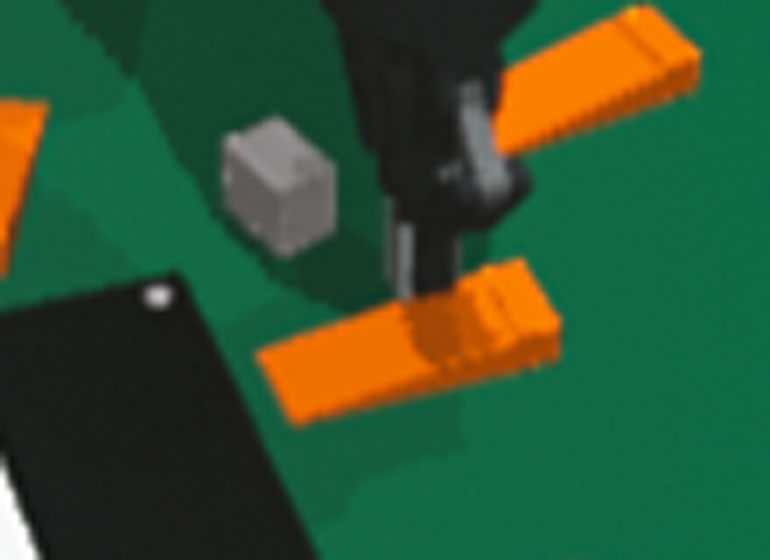

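The fingers touch the wedge's near side at crop (420,295). It has shifted about 7 mm and is still nearly straight. 4 mm more to go, then I move behind the heel.

Emit:
send_rows([
  [[0,2,0],[0,0,0],0],
  [[0,4.5,0],[0,0,0],0],
  [[0,4.5,0],[0,0,0],0],
  [[0,-4,0],[0,0,0],0],
  [[0,-15,0],[0,0,0],0],
  [[0,-15,-30],[0,0,0],0],
  [[30,0,-35],[0,0,0],12],
  [[60,20,-35],[0,0,0],12],
  [[66,30,-30],[0,0,0],12],
  [[66,30,-30],[0,0,0],12],
])

```text
clock: 7.7
eef_pos: [0.4743, 0.1, 0.109]
tool_rot: [0.706, 0.709, 0.001, 0.0]
ft_force: [0.5, -0.5, -0.0]
grip_width: 0.0122
```

```bash
python3 - <<'E'
from h import *
wedge(); go(.472,.094,.006)
E
```

```text
top y -0.0269 0.0643 tip x 0.4554 0.4868 heel x 0.4546 0.4859
scene y -0.0297 0.0727 tip x 0.4531 0.4936 heel x 0.4407 0.489
[-4.   0.9 29.6] [-0.004  0.001  0.002] F [-0.32  0.03 -0.5 ] tip [0.4709 0.098  0.0356] t 7.8 w 0.012
```

Emit:
send_rows([
  [[-2,0,15],[0,0,0],12],
  [[-4,1,27],[0,0,0],12],
  [[-4,1,30],[-0.004,0,0],12],
  [[-4,1,30],[-0.004,0,0],12],
  [[-9,1,30],[-0.004,0,0],12],
  [[-16,1,30],[-0.004,0,0],12],
  [[-22,1,30],[-0.004,0,0],12],
  [[-27,1,30],[-0.004,0,0],12],
  [[-32,1,30],[-0.004,0,0],12],
  [[-37,1,30],[-0.004,0,0],12],
  [[-42,1,30],[-0.004,0,0],12],
  [[-42,1,30],[-0.004,0,0],12],
])

```text
clock: 8.8
eef_pos: [0.4722, 0.055, 0.0783]
tool_rot: [0.707, 0.707, -0.0, 0.001]
ft_force: [0.4, 0.1, -0.6]
grip_width: 0.0122
```

```bash
python3 - <<'E'
from h import *
wedge(); go(.472,.03,.006)
E
```

```text
scene y -0.0415 0.0499 tip x 0.4507 0.4929 heel x 0.4419 0.4916
[-25.7  -0.1  -0.4] [0.    0.001 0.002] F [0.14 0.01 0.26] tip [0.4721 0.0556 0.0056] t 8.9 w 0.0122
```

Emit:
send_rows([
  [[-5,0,0],[0,0,0],12],
  [[-10,0,0],[0,0,0],12],
  [[-15,0,0],[0,0,0],12],
  [[-20,0,0],[0,0,0],12],
  [[-24,0,0],[0,0,0],12],
  [[-27,0,0],[0,0,0],12],
  [[-28,0,0],[0,0,0],12],
  [[-28,0,0],[0,0,0],12],
])

```text
clock: 9.57
eef_pos: [0.4721, 0.0273, 0.0782]
tool_rot: [0.707, 0.707, -0.0, 0.0]
ft_force: [-0.9, -0.3, -0.0]
grip_width: 0.0121
```

Emit:
send_rows([
  [[-1,0,0],[0,0,0],12],
  [[-2,0,0],[0,0,0],12],
  [[-2,0,0],[0,0,0],12],
])

```text
clock: 9.82
eef_pos: [0.4721, 0.0252, 0.0782]
tool_rot: [0.707, 0.708, -0.0, 0.0]
ft_force: [-0.2, 0.3, 0.3]
grip_width: 0.0119
```

Emit:
send_rows([
  [[-1,0,0],[0,0,0],12],
  [[-2,0,0],[0,0,0],12],
  [[-2,0,0],[0,0,0],12],
])

```text
clock: 10.07
eef_pos: [0.4721, 0.0231, 0.0782]
tool_rot: [0.707, 0.708, -0.001, 0.0]
ft_force: [-1.0, 0.2, 0.0]
grip_width: 0.012
```

Emit:
send_rows([
  [[-1,0,0],[0,0,0],12],
  [[-2,0,0],[0,0,0],12],
  [[-2,0,0],[0,0,0],12],
])

```text
clock: 10.32
eef_pos: [0.4721, 0.0209, 0.0782]
tool_rot: [0.707, 0.707, -0.001, 0.001]
ft_force: [-0.1, -0.6, 0.3]
grip_width: 0.0118
```

Emit:
send_rows([
  [[-1,0,0],[0,0,0],12],
  [[-1.5,0,0],[0,0,0],12],
  [[-1.5,0,0],[0,0,0],12],
])

```text
clock: 10.57
eef_pos: [0.4722, 0.0195, 0.0782]
tool_rot: [0.707, 0.707, -0.0, 0.0]
ft_force: [0.5, 0.6, 0.1]
grip_width: 0.0118
```

Emit:
send_rows([
  [[-1,0,0],[0,0,0],12],
  [[-1.5,0,0],[0,0,0],12],
  [[-1.5,0,0],[0,0,0],12],
])

```text
clock: 10.82
eef_pos: [0.4721, 0.0183, 0.0782]
tool_rot: [0.707, 0.708, -0.0, 0.0]
ft_force: [-0.5, 2.7, -0.2]
grip_width: 0.0118
```

Emit:
send_rows([
  [[-1,0,0],[0,0,0],12],
  [[-1.5,0,0],[0,0,0],12],
  [[-1.5,0,0],[0,0,0],12],
])

```text
clock: 11.07
eef_pos: [0.4722, 0.0173, 0.0782]
tool_rot: [0.707, 0.708, 0.0, -0.0]
ft_force: [-0.8, 4.3, 0.6]
grip_width: 0.012
```

```bash
python3 - <<'E'
from h import *
shot("top","f",290,215,370,265,10); go(.472,.02,.006)
E
```

```text
[ 2.7 -0.2 -0.4] [-0.    -0.001  0.002] F [-0.22  4.62  0.43] tip [0.4722 0.0173 0.0056] t 11.12 w 0.0123
```

View pics/f.png

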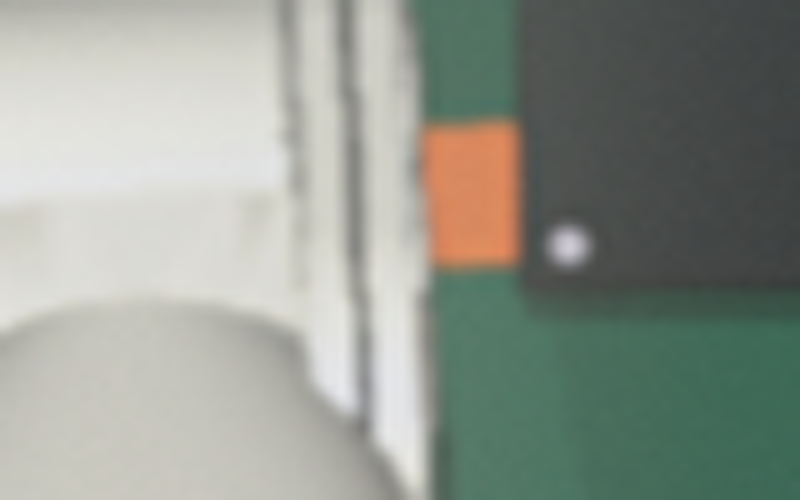

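The bite came at the predicted place: the push rose from 0 to 4.5 N within about 2 mm. The wedge is straight under the plate at crop rows 122–268. Backing off to test by pressing.

Emit:
send_rows([
  [[3,0,0],[0,0,0],12],
  [[12,0,0],[0,0,0],12],
  [[25,0,0],[0,0,0],12],
  [[25,0,-30],[0,0,0],0],
  [[25,0,-65],[0,0,0],0],
  [[0,0,-75],[0,0,0],0],
  [[-35,2,-75],[0,0,0],0],
  [[-70,4,-75],[0,0,0],0],
  [[-92,4,-70],[0,0,0],0],
  [[-92,4,-60],[0,0,0],0],
  [[-92,4,-52],[0,0,0],0],
  [[-92,4,-50],[0,0,0],0],
])

```text
clock: 12.12
eef_pos: [0.4752, -0.0748, 0.1267]
tool_rot: [0.707, 0.707, -0.001, -0.001]
ft_force: [-1.5, -0.4, 0.5]
grip_width: 0.0002
```

```bash
python3 - <<'E'
from h import *
go(.476,-.076,.0463)
E
```

```text
[-1.2  0.8  7.8] [-0.003 -0.001  0.001] F [-1.46 -0.44  0.47] tip [ 0.475  -0.0748  0.0541] t 12.12 w 0.0002
```

Emit:
send_rows([
  [[-1,1,4],[0,0,0],0],
  [[-1,1,6],[0,0,0],0],
  [[-1,1,7],[0,0,0],0],
  [[-1,1,8],[0,0,0],0],
  [[-1,1,8],[0,0,0],0],
])

```text
clock: 12.53
eef_pos: [0.4763, -0.0754, 0.1187]
tool_rot: [0.707, 0.708, -0.001, -0.001]
ft_force: [0.3, -0.5, -0.7]
grip_width: -0.0002
```

Emit:
send_rows([
  [[0,0,0.4],[0,0,0],0],
  [[0,0,0.8],[0,0,0],0],
  [[0,0,0.8],[0,0,0],0],
])

```text
clock: 12.78
eef_pos: [0.4765, -0.0753, 0.1181]
tool_rot: [0.706, 0.708, -0.001, -0.001]
ft_force: [0.2, -0.2, -0.3]
grip_width: -0.0
```

Emit:
send_rows([
  [[0,0,0.4],[0,0,0],0],
  [[0,0,0.8],[0,0,0],0],
  [[0,0,0.8],[0,0,0],0],
])

```text
clock: 13.03
eef_pos: [0.4765, -0.0753, 0.118]
tool_rot: [0.706, 0.708, -0.0, -0.001]
ft_force: [-2.0, 0.8, 4.9]
grip_width: -0.0
```

Emit:
send_rows([
  [[0,0,0.6],[0,0,0],0],
  [[0,0,1.2],[0,0,0],0],
  [[0,0,1.2],[0,0,0],0],
])

```text
clock: 13.28
eef_pos: [0.4765, -0.0753, 0.1179]
tool_rot: [0.706, 0.708, -0.0, -0.001]
ft_force: [-3.2, 0.9, 8.7]
grip_width: 0.0001
```

Emit:
send_rows([
  [[0,0,0.6],[0,0,0],0],
  [[0,0,1.3],[0,0,0],0],
  [[0,0,1.3],[0,0,0],0],
])

```text
clock: 13.53
eef_pos: [0.4764, -0.0753, 0.1179]
tool_rot: [0.707, 0.708, 0.0, -0.0]
ft_force: [-3.6, 0.7, 11.5]
grip_width: 0.0001
```

Emit:
send_rows([
  [[0,0,1],[0,0,0],0],
  [[0,0,1],[0,0,0],0],
  [[0,0,1],[0,0,0],0],
  [[0,0,1],[0,0,0],0],
  [[0,0,1],[0,0,0],0],
  [[0,0,1],[0,0,0],0],
])

```text
clock: 14.03
eef_pos: [0.4764, -0.0753, 0.1179]
tool_rot: [0.707, 0.708, 0.0, -0.0]
ft_force: [-3.9, -0.6, 9.8]
grip_width: -0.0
```

```bash
python3 - <<'E'
from h import *
a=shot("scene","g",190,140,370,300,3.7); go(.476,-.076,.046)
b=cv2.imread("pics/scene0.png")
def scr(im,u,v):
    p=cv2.cvtColor(im,6)[v-4:v+5,u-4:u+5].astype(float);w=np.clip(p-90,0,None);y,x=np.mgrid[-4:5,-4:5];return u+(w*x).sum()/w.sum(),v+(w*y).sum()/w.sum()
for q in((315,261),(225,284)): print(scr(b,*q),scr(a,*q))
E
```

```text
[-0.7 -0.4 -0.7] [-0.    -0.001  0.002] F [-3.24  0.91  9.72] tip [ 0.4764 -0.0752  0.0453] t 14.08 w 0.0001
(np.float64(313.91691842900303), np.float64(260.2477341389728)) (np.float64(313.8980509745127), np.float64(260.26686656671666))
(np.float64(225.954368174727), np.float64(281.5483619344774)) (np.float64(225.96203022084464), np.float64(281.55676094537))
```

View pics/g.png

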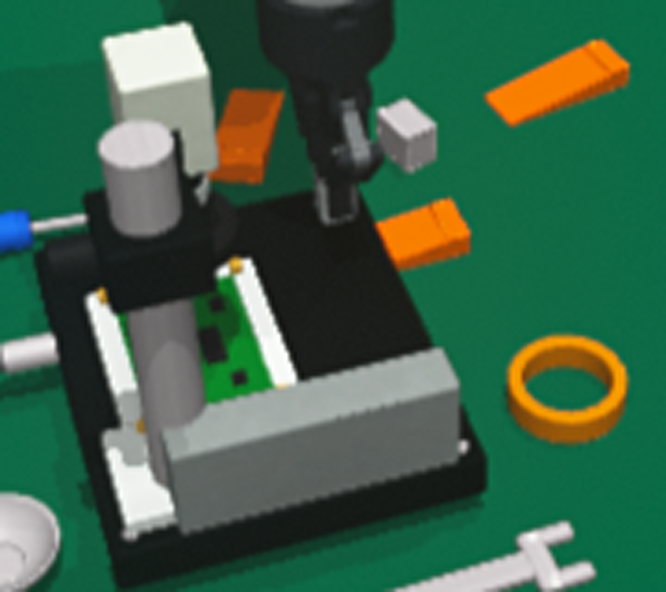

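The jig's marks are unmoved (within 0.02 px), and the other things look as they did at the start. The fingers press the corner at crop (338,215), clear of the wedge at (425,232), with a steady 10 N. Handing in.

```bash
python3 -c "
from workcell import order; print(order.job_done())"
```

```text
the job is handed in; nothing more can be done
None
```

The jig no longer rocks: the wedge is under the worn foot, and the fingertips were pressing that corner at about 10 N, off the wedge, when I handed the job in at about 14 s.

- **First press:** the corner tipped at about 6.5 N and met the bench about 4 mm lower. I let it come back level.
- **Wedge:** it sat about 11 mm off the foot's line, so I first nudged it sideways along the bench. I then pushed it thin end first by its heel until it bit, with the push rising from 0 to about 4.5 N within 2 mm.
- **Second press:** the tool height stayed within about 0.2 mm from first touch up to 11.5 N, so no adjustment was needed.
- **Last checks:** the hold was steady at 9.7–9.8 N. Two reference marks on the jig moved less than 0.02 px in the scene picture from the start, so it stands level and where it was. The other things in that last crop looked unmoved; the bottle and lens can were outside it, and I did not check them again.

No checks failed. The two cameras disagreed by 2–4 mm in x, but the foot and wedge readings shifted almost equally, so their alignment was good to a millimetre or two.

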